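# Vaccine vials from the rack to the session tray, in carton order

## Robot

A 6-joint arm with a two-finger parallel gripper is mounted at the origin on the work surface. World frame = base frame: x ahead of the robot, y to its left, z up, the work surface at z = 0. Lengths are in mm, angles in rad, forces in N, time in s.
With the tool pointing down it reaches from about 350 to 875 mm from the base axis. Payload 4.2 kg.
Tool frame: the origin (TCP) lies on the mounting face of the last link; the fingertips stand 173 mm ahead of it and the grasp point (between the pads) lies grip_point_offset ahead of it (grip_point_offset is the distance from the TCP to the grasp point, in mm); z points along the fingers, y is the line along which they close (so a half turn about z gives the same grasp; the last joint's range is limited). The gripper opens to 85 mm and grips with 20 to 120 N. Pads are 22 mm wide; open, the fingers measure 114 mm over their backs; the gripper's body (76 mm by 85 mm) begins 54 mm behind the grasp point. The pads swing forward as they close: fully open they stand 13 mm farther back than shut.
Start: joints at [-0.97, 0.385, 0.008, 0, -1.194, -0.259], TCP at [209.505, -588.819, 404.712] pointing down, gripper open.
Joint ranges: [-3.14, 3.14], [-1.21, 2.06], [-1.07, 1.41], [-3.16, 2.05], [-2.99, -0.16], [-3.1, 3.1]. Speed limits (rad/s): [2.79, 2.79, 3.14, 3.14, 3.14, 3.14].

## Interface

Orientations are given as a unit quaternion [x, y, z, w].
In Python, from bench import read_state, get_image, job_done, recognise, place_of, grip_point_offset gives the robot as it stands. The module is installed in compiled form; this text tells all that it offers.
- The arm moves only by the tool carry_out, never from a script. Its arguments are lists of equal length, an entry for each row: "slide": the shift along the tool's x, y, z in m, a list of three; "roll": the turn about the tool's z in degrees; "claw": the finger opening in m, from 0 to 0.0854. A call has 1 to 8 rows; each row is the pose to reach, as a shift and turn from the pose commanded when the call began, along the tool's axes at that moment; what a row does not reach only later rows make up. A row lasts 1/8 s, in which the tool goes at most 62.5 mm and 10.7 degrees, less where a joint would pass 70% of its speed; a pose out of reach is approached as far as the arm can. A call with a gripper value outside its range is refused whole. The fingers move at their own pace and stop on an object; the grip force is fixed at half the most. Time passes only in rows, so rows that repeat a pose let the fingers close. It gives the time, the measured TCP pose, the force, the opening and the grip force at its end, in the units of the state.
- read_state(): the state, without advancing time (a new reading comes with each control period).
- get_image(name): name is "scene" or "top"; returns a dict with "img" (400x640x3 uint8, red, green, blue), "z_map" (400x640 float32, mm along the optical axis (not along the pixel's ray), 0 where there is no reading), "mtx" (3x3 intrinsics, pixels), "k1" (the pictures are not rectified: a ray, as slopes to the right and down, at radius r is drawn at 1 + k1 r^2 times it, then the intrinsics apply), "world_from_camera" (4x4, takes a point from camera to world coordinates). Camera axes: x right, y up, looking along -z (the intrinsics and any distortion apply to the point x, -y, -z); pixel columns grow to the right and rows downward; lengths in mm; the calibration is good to about 2 mm. A picture is of the moment at which its call begins.
- job_done(): hands the job in; it is judged then, once.
Trained networks look in a picture, given as the dict that the camera call returned (one of the last four; its "shot" number tells which), for a name from the list of things; names that differ only in an ending like _2 or _b are one class to them, and where a whole thing is asked for, a point or a joint stands for the part that bears it (a point fixed in the world has none). Each returns a list of dicts, best first, with "conf" (0 to 1); they miss things now and then, are a little off and sometimes report something else, mostly with a low value. They report only what shows in the picture. A call takes as long as a camera call. They do not tell look-alikes from the thing itself.
- recognise(picture, thing): "at" ([column, row] in pixels, amid what is visible of it).
- place_of(picture, thing): "at" ([column, row] in pixels: a listed point, or the origin of a listed thing).
The state is a dict: "clock": time; "joints": joint angles; "joint_vel": joint speeds; "joint_efforts": joint torques, N m; "position": TCP position; "ee_rot": TCP orientation; "contact_force": force on the tool from outside, world axes, zero at the start; "wrist_torque": the same for the moment, N m; "gripper_width": finger opening in mm; "grasp_force": force on a finger pad.
Only numpy, scipy, OpenCV 4.12 (cv2) and the standard library are available. Lean on these libraries where they do the work, as an engineer would, in place of code of your own. Each camera call takes 0.05 s, during which the arm holds its last target. There are 200 camera calls.

## Task

Get the vaccine tray ready for the session: move the four glass vials one by one from the white rack into the wells of the grey tray, so that their row stands in the same order as the row of cartons behind it, each vial upright in the well straight in front of the carton of its own cap colour. Set every vial down on the floor of its well before you let go of it: do not drop one or knock one over, and leave the rubber stamp where it stands.

Things in the scene. Friction and masses are not known exactly. Their poses are not given: they have to be found in the camera images.
- vial_red: Loose glass medicine vial with a red flip-off cap and a red stripe on its white label: 75 mm tall, about 60 g; straight round body 30 mm in diameter up to 52 mm above its foot, then an 18 mm neck and a 22 mm cap. Origin at the centre of its foot, z up along its axis; its turn about z means nothing.
- vial_yellow: Loose glass medicine vial with a yellow flip-off cap and a yellow stripe on its white label: 75 mm tall, about 60 g; straight round body 30 mm in diameter up to 52 mm above its foot, then an 18 mm neck and a 22 mm cap. Origin at the centre of its foot, z up along its axis; its turn about z means nothing.
- vial_green: Loose glass medicine vial with a green flip-off cap and a green stripe on its white label: 75 mm tall, about 60 g; straight round body 30 mm in diameter up to 52 mm above its foot, then an 18 mm neck and a 22 mm cap. Origin at the centre of its foot, z up along its axis; its turn about z means nothing.
- vial_blue: Loose glass medicine vial with a blue flip-off cap and a blue stripe on its white label: 75 mm tall, about 60 g; straight round body 30 mm in diameter up to 52 mm above its foot, then an 18 mm neck and a 22 mm cap. Origin at the centre of its foot, z up along its axis; its turn about z means nothing.
- carton_red: White carton with a red end and a red stripe on top, 84 mm long (x) x 38 wide x 38 high, fixed in the back of the grey tray. Origin: centre of its underside, 4 mm above the desk; x points away from the wells. Its well, straight in front, has its centre at x = -120 mm, y = 0 in this frame: 46 x 46 mm inside, floor level with the carton's underside, walls 14 mm high. The tray's four wells form a row at 50 mm pitch along y.
- carton_yellow: White carton with a yellow end and a yellow stripe on top, 84 mm long (x) x 38 wide x 38 high, fixed in the back of the grey tray. Origin: centre of its underside, 4 mm above the desk; x points away from the wells. Its well, straight in front, has its centre at x = -120 mm, y = 0 in this frame: 46 x 46 mm inside, floor level with the carton's underside, walls 14 mm high. The tray's four wells form a row at 50 mm pitch along y.
- carton_green: White carton with a green end and a green stripe on top, 84 mm long (x) x 38 wide x 38 high, fixed in the back of the grey tray. Origin: centre of its underside, 4 mm above the desk; x points away from the wells. Its well, straight in front, has its centre at x = -120 mm, y = 0 in this frame: 46 x 46 mm inside, floor level with the carton's underside, walls 14 mm high. The tray's four wells form a row at 50 mm pitch along y.
- carton_blue: White carton with a blue end and a blue stripe on top, 84 mm long (x) x 38 wide x 38 high, fixed in the back of the grey tray. Origin: centre of its underside, 4 mm above the desk; x points away from the wells. Its well, straight in front, has its centre at x = -120 mm, y = 0 in this frame: 46 x 46 mm inside, floor level with the carton's underside, walls 14 mm high. The tray's four wells form a row at 50 mm pitch along y.
- rack: White vial rack, fixed, 54 mm deep (x), 230 wide (y): a row along y of four open wells, 46 x 46 mm inside, centres at x = 0, y = -75, -25, 25, 75 mm; floor 4 mm, wall tops 18 mm above the desk. Each well holds one vial at the start, in any order, about 3 mm or less off its centre. Origin at the centre of the underside.
- stamp: Rubber stamp standing loose on the desk between the rack and the tray, at their far side; to be left alone. Light wooden base 34 x 58 x 16 mm, stem and round black knob up to 75 mm. Origin at the centre of its underside.
Things that resemble listed ones, but are neither listed nor needed, are in the scene too. What is shaped like the vial_green but pink is not meant.

How it is judged (in metres and radians):
At the end, for the whole second after the job is handed in: Each vial stands at rest and released on the floor of the tray's well in front of the carton of its colour: within 12 mm of the well's centre in x and y, its foot at most 4 mm above the well's floor, upright within 0.1 rad (x of vial_red in the frame of carton_red between -0.132 and -0.108 m and y of vial_red in the frame of carton_red between -0.012 and 0.012 m and height (world z) of each of vial_red, vial_yellow, vial_green, vial_blue below 0.008 m and angle between each of vial_red, vial_yellow, vial_green, vial_blue's own z axis and vertical below 0.1 rad and linear speed of each of vial_red, vial_yellow, vial_green, vial_blue below 0.02 m/s and x of vial_yellow in the frame of carton_yellow between -0.132 and -0.108 m and y of vial_yellow in the frame of carton_yellow between -0.012 and 0.012 m and x of vial_green in the frame of carton_green between -0.132 and -0.108 m and y of vial_green in the frame of carton_green between -0.012 and 0.012 m and x of vial_blue in the frame of carton_blue between -0.132 and -0.108 m and y of vial_blue in the frame of carton_blue between -0.012 and 0.012 m); the robot touches nothing.
It fails at once if a vial is knocked over (leans more than 0.6 rad) (angle between any of vial_red, vial_yellow, vial_green, vial_blue's own z axis and vertical above 0.6 rad).
It fails at once if a vial is let go in the air (not held while more than 20 mm above the floor of the wells) ((height (world z) of vial_red above 0.024 m and contact force between the fingers and vial_red below 0.05 N) or (height (world z) of vial_yellow above 0.024 m and contact force between the fingers and vial_yellow below 0.05 N) or (height (world z) of vial_green above 0.024 m and contact force between the fingers and vial_green below 0.05 N) or (height (world z) of vial_blue above 0.024 m and contact force between the fingers and vial_blue below 0.05 N)).
It fails at once if the rubber stamp is pushed more than 20 mm (distance of stamp from where it was at the start of the episode above 0.02 m).
It also fails if it takes over 104 s, if anything falls off the work surface, if the arm or the gripper's body presses on something with over 40 N, if the wrist force passes 120 N, or if a joint passes its speed limit or range.

## Working session

There is one attempt and no reset: what is moved stays moved. The work goes in short steps, Python scripts to look and compute and a tool call to move; the robot and the scene stay as the last step left them, time stands still between calls to the robot, and variables do not carry over. Pictures are saved under pics/ and viewed, at most 14 in all, crops included, and the job is handed in when it is done.

Besides the shell and the picture viewer there is one more tool, called after ">>>" as a command line: name --pt "numbers of a row" for each row, then --argument value for the rest. carry_out: Moves the arm, as the interface text tells. Its arguments: {"type":"object","properties":{"slide":{"type":"array"},"roll":{"type":"array"},"claw":{"type":"array"}},"required":["slide","roll","claw"]}

```bash
mkdir -p pics
cat > h.py <<'E'
import numpy as np, cv2
from bench import *
def ray_world(p,uv,z=None,depth=None):
    K=p["mtx"];x=(uv[0]-K[0][2])/K[0][0];y=(uv[1]-K[1][2])/K[1][1]
    rd=np.hypot(x,y);r=rd
    for _ in range(20): r=rd/(1+p["k1"]*r*r)
    s=r/rd if rd>0 else 1
    d=np.array([x*s,-y*s,-1.]);T=np.array(p["world_from_camera"])
    D=T[:3,:3]@d;o=T[:3,3]
    return o+D*((z-o[2])/D[2] if depth is None else depth)
N=["vial_red","vial_yellow","vial_green","vial_blue","carton_red","carton_yellow","carton_green","carton_blue","rack","stamp"]
E
python3 - <<'E'
from h import *
print(read_state(),grip_point_offset() if callable(grip_point_offset) else grip_point_offset)
for c in("top","scene"):
    p=get_image(c);cv2.imwrite(f"pics/{c}0.png",p["img"][...,::-1])
    print(c,np.round(p["world_from_camera"],2).tolist())
    for n in N:
        z=0 if n in("rack","stamp") else 4
        print(n,[(np.round(q["at"]).tolist(),round(q["conf"],2),ray_world(p,q["at"],z).round(0).tolist()) for q in place_of(p,n)[:3]])
E
```

```text
{'clock': 0.0, 'joints': array([-9.70396621e-01,  3.85607568e-01,  6.61311436e-03, -5.33250218e-04,
       -1.19400379e+00, -2.58605215e-01]), 'joint_vel': array([-0.00124931, -0.0002541 , -0.00122578,  0.00053831, -0.00126024,
       -0.00093188]), 'joint_efforts': array([ 4.16105422e-05, -3.92288733e+01,  1.88393515e+01,  4.18598369e+00,
       -4.72035041e-03, -4.27423089e-06]), 'position': array([ 209.46083971, -588.64219707,  403.58029913]), 'ee_rot': array([-1.69969542e-01,  9.85448670e-01,  1.10415422e-03, -2.33153814e-04]), 'contact_force': array([ 0.3452827 ,  0.1570349 , -0.40072328]), 'wrist_torque': array([ 0.05729426, -0.0178383 ,  0.04062558]), 'grasp_force': 0.0, 'gripper_width': 85.45950834857729} 154.70000000000002
top [[-0.01, 0.98, -0.19, 379.02], [-1.0, -0.01, 0.01, -14.92], [0.01, 0.19, 0.98, 1029.1], [0.0, 0.0, 0.0, 1.0]]
vial_red [([380.0, 247.0], 0.7, [463.0, -170.0, 4.0])]
vial_yellow [([407.0, 252.0], 0.75, [450.0, -230.0, 4.0])]
vial_green [([404.0, 195.0], 0.71, [582.0, -229.0, 4.0]), ([193.0, 156.0], 0.64, [680.0, 266.0, 4.0]), ([431.0, 204.0], 0.63, [562
[... 527 characters left out ...]
1, 0.6, 0.8, 798.72], [0.0, 0.0, 0.0, 1.0]]
vial_red [([352.0, 217.0], 0.29, [663.0, 8.0, 4.0]), ([186.0, 246.0], 0.18, [478.0, -276.0, 4.0])]
vial_yellow [([203.0, 225.0], 0.64, [462.0, -222.0, 4.0])]
vial_green [([181.0, 242.0], 0.91, [463.0, -277.0, 4.0]), ([206.0, 277.0], 0.89, [561.0, -290.0, 4.0]), ([239.0, 267.0], 0.85, [589.0, -232.0, 4.0])]
vial_blue [([164.0, 260.0], 0.85, [475.0, -324.0, 4.0])]
carton_red []
carton_yellow [([442.0, 142.0], 0.67, [670.0, 318.0, 4.0])]
carton_green [([432.0, 156.0], 0.6, [680.0, 266.0, 4.0])]
carton_blue [([401.0, 175.0], 0.97, [665.0, 170.0, 4.0])]
rack [([192.0, 231.0], 0.96, [455.0, -245.0, 0.0])]
stamp [([350.0, 219.0], 0.83, [664.0, 4.0, 0.0])]
```

View pics/top0.png

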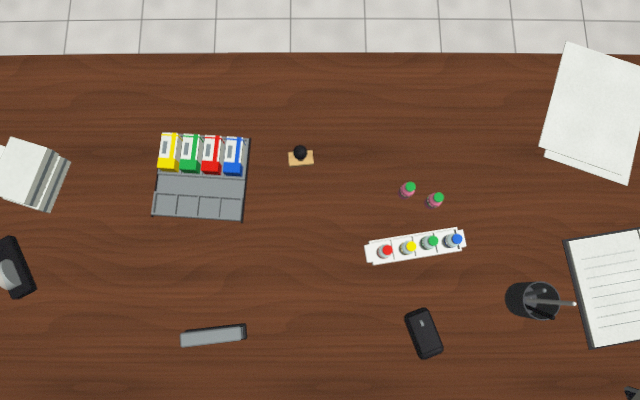

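View pics/scene0.png

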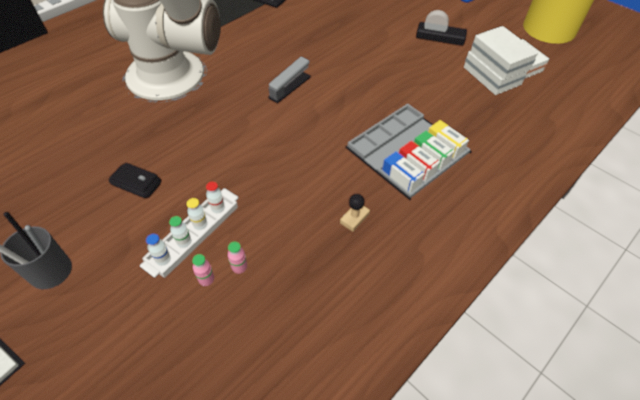

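The top view shows the rack at about (415,246), with caps red (386,251), yellow (410,247), green (432,242) and blue (456,239). The pink decoys are at (408,189) and (435,200). The tray wells lie along row ≈205, columns 168–230, with cartons yellow, green, red, blue from the left. The stamp is at (300,156). The scene view confirms this order.

```bash
cat >> h.py <<'E'
def cloud(p):
    h,w=p["z_map"].shape;K=np.array(p["mtx"],float);k=p["k1"]
    u,v=np.meshgrid(np.arange(w),np.arange(h));x=(u-K[0,2])/K[0,0];y=(v-K[1,2])/K[1,1]
    rd=np.hypot(x,y);r=rd.copy()
    for _ in range(20): r=rd/(1+k*r*r)
    s=r/np.maximum(rd,1e-9);z=p["z_map"]
    T=np.array(p["world_from_camera"])
    return np.stack([x*s*z,-y*s*z,-z],-1)@T[:3,:3].T+T[:3,3]
HUE={"red":(0,),"yellow":(28,),"green":(65,),"blue":(110,)}
def colmask(p,c):
    H=cv2.cvtColor(p["img"],cv2.COLOR_RGB2HSV).astype(int)
    d=np.abs(H[...,0]-HUE[c][0]);d=np.minimum(d,180-d)
    return (d<11)&(H[...,1]>140)&(H[...,2]>70)
E
python3 - <<'E'
from h import *
for c in("top","scene"):
    p=get_image(c);P=cloud(p);ok=p["z_map"]>0
    print(c)
    X,Y,Z=P[...,0],P[...,1],P[...,2]
    for k in HUE:
        m=colmask(p,k)&ok
        a=m&(abs(X-470)<45)&(abs(Y+240)<130)&(Z>66)
        b=m&(abs(X-680)<80)&(abs(Y-240)<130)&(Z>34)
        print(k,"cap",a.sum(),P[a].mean(0).round(1),np.round((P[a].min(0)+P[a].max(0))/2,1),"carton",b.sum(),P[b].mean(0).round(1),np.round((P[b].min(0)+P[b].max(0))/2,1))
    a=ok&(abs(X-470)<60)&(abs(Y+240)<150)&(Z>11)&(Z<26)
    r=cv2.minAreaRect(P[a][:,:2].astype(np.float32));print("rack",r,np.median(P[a][:,2]))
    b=ok&(abs(X-640)<160)&(abs(Y-240)<150)&(Z>36)&(Z<48)
    print("cartons",cv2.minAreaRect(P[b][:,:2].astype(np.float32)),np.median(P[b][:,2]))
    b=ok&(abs(X-610)<160)&(abs(Y-240)<150)&(Z>9)&(Z<25)
    print("wells+",cv2.minAreaRect(P[b][:,:2].astype(np.float32)),np.median(P[b][:,2]))
    b=ok&(abs(X-560)<60)&(abs(Y-240)<150)&(Z>13)&(Z<25)&(X<615)
    print("wells",cv2.minAreaRect(P[b][:,:2].astype(np.float32)))
    b=ok&(abs(X-660)<70)&(abs(Y-10)<70)&(Z>9)
    print("stamp",P[b].min(0).round(),P[b].max(0).round(),P[b].mean(0).round())
E
python3 - <<'E'
import cv2
i=cv2.imread('pics/top0.png');cv2.imwrite('pics/traycrop.png',cv2.resize(i[120:230,140:260],None,fx=5,fy=5,interpolation=cv2.INTER_CUBIC))
E
```

```text
top
red cap 73 [ 451.2 -172.8   78.5] [ 451.3 -172.7   75.8] carton 283 [661.8 212.3  41.8] [675.3 215.   41. ]
yellow cap 71 [ 458.5 -223.7   78.8] [ 459.2 -222.9   78.7] carton 314 [668.5 312.4  41.6] [681.7 315.9  40.4]
green cap 63 [ 470.2 -271.    78.9] [ 470.6 -271.2   79.4] carton 279 [663.8 262.2  42. ] [677.6 267.   41.4]
blue cap 71 [ 473.7 -322.5   78.8] [ 473.6 -322.8   78.6] carton 267 [656.4 162.7  42.2] [671.5 166.5  40.8]
rack ((465.5830383300781, -247.02313232421875), (54.412662506103516, 229.61062622070312), 8.669710159301758) 17.309860417587743
cartons ((677.546630859375, 240.84979248046875), (191.51527404785156, 84.9557876586914), 86.14640045166016) 41.834999233840676
wells+ ((629.5304565429688, 241.93313598632812), (212.23643493652344, 198.1791534423828), 84.68512725830078) 15.675880165726937
wells ((559.8399658203125, 249.1316680908203), (205.75970458984375, 55.10422134399414), 85.84589385986328)
stamp [653. -18.   9.] [690.  41.  79.] [669.  11.  37.]
scene
red cap 80 [ 448.4 -174.3   79.5] [ 448.  -173.9   75.9] carton 176 [653.5 210.9  42.7] [671.7 216.7  41.
[... 179 characters left out ...]
 98 [647.3 261.3  42.4] [674.  264.1  40.5]
blue cap 89 [ 472.2 -324.1   79.1] [ 472.1 -324.5   79.2] carton 172 [648.  160.7  42.4] [666.9 165.2  40.4]
rack ((463.0758361816406, -247.43202209472656), (59.4635009765625, 230.36831665039062), 8.359509468078613) 17.353763240760827
cartons ((674.0723266601562, 239.92147827148438), (192.76992797851562, 88.01419830322266), 85.45140075683594) 42.597914962392565
wells+ ((626.0004272460938, 240.95855712890625), (213.65213012695312, 200.52589416503906), 85.69866180419922) 14.772674613017216
wells ((554.8674926757812, 248.41964721679688), (209.4421844482422, 57.54153060913086), 85.69866180419922)
stamp [650. -20.   9.] [687.  42.  78.] [672.   5.  37.]
```

View pics/traycrop.png

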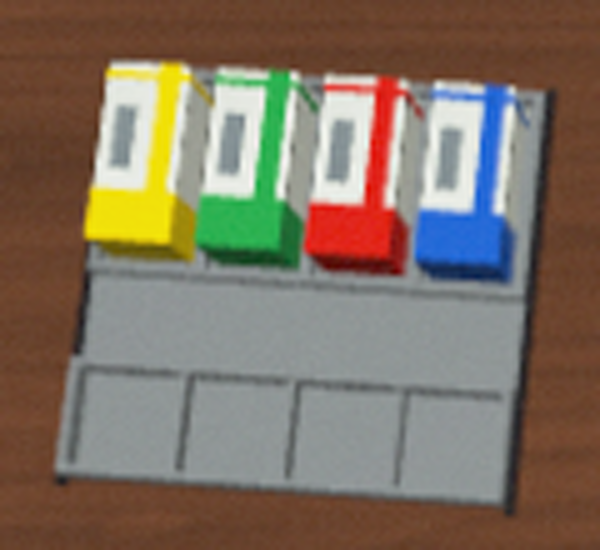

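```bash
cat > go.py <<'E'
# usage: go.py x y z yaw(of tool y, deg) -> slide (m), roll (deg)
import sys,numpy as np
from scipy.spatial.transform import Rotation as R
from bench import read_state
s=read_state();x,y,z,yaw=map(float,sys.argv[1:5])
M=R.from_quat(s["ee_rot"]).as_matrix();cur=np.degrees(np.arctan2(M[1,1],M[0,1]))
d=M.T@(np.array([x,y,z])-s["position"])/1000
print("t",round(s["clock"],2),"slide",d.round(4),"roll",round((cur-yaw+180)%360-180,2),"tilt",M[:,2].round(3),"pos",s["position"].round(1),"j",s["joints"].round(2),"w",round(s["gripper_width"],1),"F",s["contact_force"].round(1))
E
python3 go.py 450 -173.5 300 188.5
```

```text
t 1.2 slide [-0.3658  0.3107  0.1047] roll -78.91 tilt [-0.  0. -1.] pos [ 209.5 -588.8  404.7] j [-0.97  0.38  0.01 -0.   -1.19 -0.26] w 85.5 F [0.6 0.  0.5]
```

>>> carry_out --pt "-0.046 0.039 0" --pt "-0.092 0.078 0" --pt "-0.137 0.117 0" --pt "-0.183 0.155 0" --pt "-0.229 0.194 0" --pt "-0.274 0.233 0.02" --pt "-0.32 0.272 0.06" --pt "-0.366 0.311 0.105" --roll '[-10,-20,-30,-40,-50,-60,-70,-79]' --claw '[0.085,0.085,0.085,0.085,0.085,0.085,0.085,0.085]'

```text
clock: 2.2
position: [441.6, -187.4, 313.3]
ee_rot: [0.76, -0.65, 0.001, -0.001]
contact_force: [1.3, -0.3, -0.0]
gripper_width: 84.9
grasp_force: 0.0
```

>>> carry_out --pt "0 0 0" --pt "0 0 0" --roll '[0,0]' --claw '[0.085,0.085]'

```text
clock: 2.45
position: [441.1, -189.1, 313.7]
ee_rot: [0.758, -0.652, 0.0, 0.0]
contact_force: [0.5, -0.1, -0.0]
gripper_width: 85.2
grasp_force: 0.0
```

```bash
python3 go.py 450 -173.5 197 188.5
```

```text
t 2.45 slide [-0.0142 -0.011   0.1167] roll 0.09 tilt [ 0. -0. -1.] pos [ 441.1 -189.1  313.7] j [-0.07  0.23 -0.47  0.   -0.87  0.22] w 85.2 F [ 0.5 -0.1 -0. ]
```

>>> carry_out --pt "-0.014 -0.011 0.03" --pt "-0.014 -0.011 0.06" --pt "-0.014 -0.011 0.09" --pt "-0.014 -0.011 0.117" --pt "-0.014 -0.011 0.117" --pt "-0.014 -0.011 0.117" --roll '[0,0,0,0,0,0]' --claw '[0.085,0.085,0.085,0.085,0.085,0.085]'

```text
clock: 3.2
position: [450.2, -174.4, 197.7]
ee_rot: [0.758, -0.653, 0.001, -0.001]
contact_force: [0.3, 1.0, 0.7]
gripper_width: 84.8
grasp_force: 0.0
```

```bash
python3 go.py 450 -173.5 197 188.5; python3 -c "
from h import *
p=get_image('scene');cv2.imwrite('pics/g1.png',cv2.resize(p['img'][150:310,80:320,::-1],None,fx=3,fy=3))"
```

```text
t 3.2 slide [-0.0009  0.      0.0007] roll 0.02 tilt [ 0.003 -0.    -1.   ] pos [ 450.2 -174.4  197.7] j [-0.03  0.42 -0.59  0.   -0.57  0.18] w 84.8 F [0.3 1.  0.7]
```

View pics/g1.png

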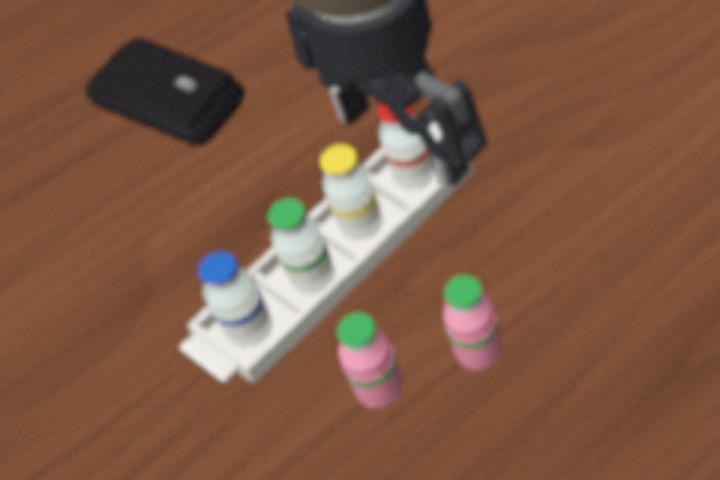

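The crop shows the fingers straddling the red vial at about (405,150), clear of the rack and the yellow vial. I'll close.

>>> carry_out --pt "0 0 0" --pt "0 0 0" --pt "0 0 0" --pt "0 0 0" --pt "0 0 0" --pt "0 0 0" --roll '[0,0,0,0,0,0]' --claw '[0.02,0.02,0.02,0.02,0.02,0.02]'

```text
clock: 4.0
position: [449.9, -173.6, 196.8]
ee_rot: [0.758, -0.652, 0.0, -0.0]
contact_force: [-0.5, 0.0, 4.5]
gripper_width: 28.7
grasp_force: 58.9
```

>>> carry_out --pt "0 0 -0.02" --pt "0 0 -0.06" --pt "0 0 -0.1" --pt "0 0 -0.1" --roll '[0,0,0,0]' --claw '[0.02,0.02,0.02,0.02]'

```text
clock: 4.5
position: [450.4, -173.6, 299.0]
ee_rot: [0.758, -0.652, 0.003, -0.002]
contact_force: [0.3, 0.7, -0.6]
gripper_width: 28.5
grasp_force: 59.2
```

```bash
python3 go.py 554.8 224.1 297 175.9
```

```text
t 4.5 slide [-0.3776 -0.1627  0.0025] roll 12.71 tilt [ 0.007 -0.001 -1.   ] pos [ 450.4 -173.6  299. ] j [-0.03  0.26 -0.48  0.   -0.83  0.18] w 28.5 F [ 0.3  0.7 -0.6]
```

>>> carry_out --pt "-0.03 -0.013 0" --pt "-0.08 -0.035 0" --pt "-0.135 -0.058 0" --pt "-0.19 -0.082 0" --pt "-0.245 -0.106 0" --pt "-0.3 -0.129 0" --pt "-0.35 -0.151 0" --pt "-0.378 -0.163 0" --roll '[1,3,5,7,9,11,12,12.6]' --claw '[0.02,0.02,0.02,0.02,0.02,0.02,0.02,0.02]'

```text
clock: 5.5
position: [554.4, 227.1, 294.3]
ee_rot: [-0.682, 0.731, 0.0, -0.001]
contact_force: [0.7, -0.4, -0.8]
gripper_width: 28.8
grasp_force: 59.2
```

>>> carry_out --pt "0 0 0" --pt "0 0 0" --roll '[0,0]' --claw '[0.02,0.02]'

```text
clock: 5.75
position: [553.8, 224.0, 294.8]
ee_rot: [-0.682, 0.732, 0.0, -0.002]
contact_force: [-0.2, 0.6, -0.5]
gripper_width: 28.7
grasp_force: 59.2
```

```bash
python3 go.py 554.8 224.1 198 175.9
```

```text
t 5.75 slide [-0.0004 -0.0012  0.0968] roll 0.07 tilt [-0.003 -0.001 -1.   ] pos [553.8 224.  294.8] j [ 0.65  0.44 -0.21 -0.   -0.93 -0.73] w 28.7 F [-0.2  0.6 -0.5]
```

>>> carry_out --pt "0 -0.001 0.03" --pt "0 -0.001 0.065" --pt "0 -0.001 0.088" --pt "0 -0.001 0.094" --pt "0 -0.001 0.096" --pt "0 -0.001 0.096" --roll '[0,0,0,0,0,0]' --claw '[0.02,0.02,0.02,0.02,0.02,0.02]'

```text
clock: 6.5
position: [555.7, 224.3, 201.3]
ee_rot: [-0.682, 0.732, -0.0, 0.001]
contact_force: [-0.2, 0.5, -1.2]
gripper_width: 28.5
grasp_force: 59.2
```

>>> carry_out --pt "0 0 0.001" --pt "0 0 0.001" --pt "0 0 0.001" --roll '[0,0,0]' --claw '[0.02,0.02,0.02]'

```text
clock: 6.88
position: [555.4, 224.5, 199.6]
ee_rot: [-0.682, 0.731, -0.0, 0.0]
contact_force: [0.0, -0.7, -0.7]
gripper_width: 28.3
grasp_force: 59.2
```

```bash
python3 go.py 554.8 224.1 197 175.9; python3 -c "
from h import *
p=get_image('scene');cv2.imwrite('pics/p1.png',cv2.resize(p['img'][70:220,310:510,::-1],None,fx=4,fy=4))"
```

```text
t 6.88 slide [0.0004 0.0006 0.0026] roll 0.09 tilt [ 0.  0. -1.] pos [555.4 224.5 199.6] j [ 0.65  0.56 -0.29  0.   -0.72 -0.72] w 28.3 F [ 0.  -0.7 -0.7]
```

View pics/p1.png

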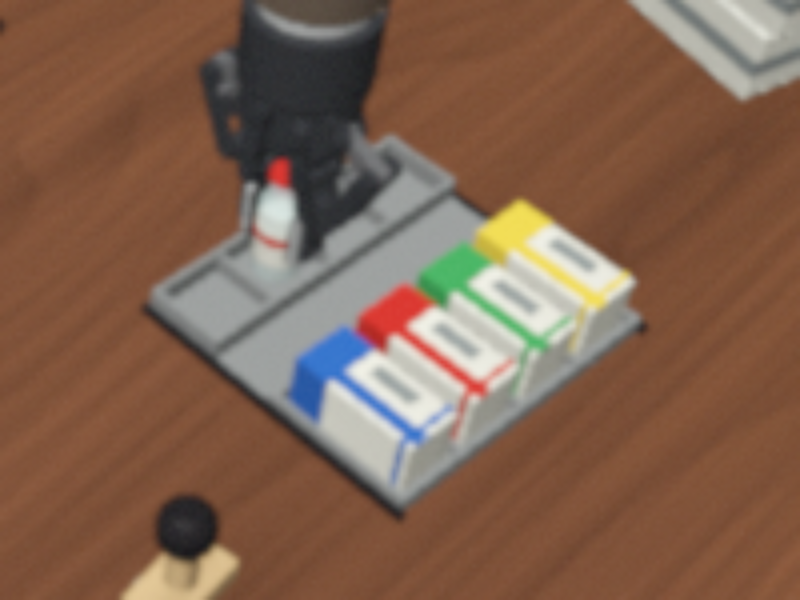

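The red vial hangs upright in the second well from the blue end (at about (275,240)), in line with the red carton. I'll feel for the floor.

>>> carry_out --pt "0 0 0.001" --pt "0 0 0.002" --pt "0 0 0.003" --pt "0 0 0.003" --roll '[0,0,0,0]' --claw '[0.02,0.02,0.02,0.02]'

```text
clock: 7.42
position: [555.4, 224.5, 196.8]
ee_rot: [-0.682, 0.731, -0.0, -0.0]
contact_force: [-1.3, -0.0, 4.5]
gripper_width: 28.6
grasp_force: 59.7
```

Force is 4.5 N upward and height matches the grasp, so it's on the floor. I'll release and rise.

>>> carry_out --pt "0 0 0" --pt "0 0 0" --pt "0 0 0" --pt "0 0 0" --pt "0 0 -0.03" --pt "0 0 -0.07" --pt "0 0 -0.11" --pt "0 0 -0.11" --roll '[0,0,0,0,0,0,0,0]' --claw '[0.075,0.075,0.075,0.075,0.075,0.075,0.075,0.075]'

```text
clock: 8.43
position: [556.2, 224.9, 310.3]
ee_rot: [-0.682, 0.731, -0.001, 0.004]
contact_force: [0.3, -0.6, 0.3]
gripper_width: 75.1
grasp_force: 0.0
```

```bash
python3 go.py 457.2 -224.4 305 188.5
```

```text
t 8.43 slide [0.4551 0.0676 0.0026] roll -12.48 tilt [ 0.007  0.004 -1.   ] pos [556.2 224.9 310.3] j [ 0.65  0.42 -0.19  0.   -0.95 -0.72] w 75.1 F [ 0.3 -0.6  0.3]
```

>>> carry_out --pt "0.035 0.005 0" --pt "0.09 0.013 0" --pt "0.15 0.022 0" --pt "0.21 0.031 0" --pt "0.27 0.04 0" --pt "0.33 0.049 0" --pt "0.39 0.058 0" --pt "0.44 0.065 0" --roll '[-1,-3,-5,-7,-9,-11,-12,-12.5]' --claw '[0.085,0.085,0.085,0.085,0.085,0.085,0.085,0.085]'

```text
clock: 9.43
position: [458.6, -211.9, 305.6]
ee_rot: [0.757, -0.653, -0.0, 0.0]
contact_force: [1.2, 0.3, -0.0]
gripper_width: 84.6
grasp_force: 0.0
```

>>> carry_out --pt "0 0 0" --pt "0 0 0" --roll '[0,0]' --claw '[0.085,0.085]'

```text
clock: 9.68
position: [459.5, -209.9, 305.7]
ee_rot: [0.757, -0.653, -0.001, 0.0]
contact_force: [0.1, -1.2, 0.4]
gripper_width: 84.6
grasp_force: 0.0
```

```bash
python3 go.py 457.2 -224.4 197 188.5
```

```text
t 9.68 slide [0.014  0.0043 0.1087] roll -0.06 tilt [-0.001  0.    -1.   ] pos [ 459.5 -209.9  305.7] j [-0.11  0.28 -0.42 -0.   -0.87  0.25] w 84.6 F [ 0.1 -1.2  0.4]
```

>>> carry_out --pt "0.014 0.004 0.015" --pt "0.014 0.004 0.05" --pt "0.014 0.004 0.085" --pt "0.014 0.004 0.109" --pt "0.014 0.004 0.109" --pt "0.014 0.004 0.109" --roll '[0,0,0,0,0,0]' --claw '[0.085,0.085,0.085,0.085,0.085,0.085]'

```text
clock: 10.42
position: [458.4, -224.2, 197.6]
ee_rot: [0.758, -0.652, 0.0, -0.0]
contact_force: [-0.0, 0.0, 1.1]
gripper_width: 84.6
grasp_force: 0.0
```

>>> carry_out --pt "0 0 0" --pt "0 0 0" --pt "0 0 0" --pt "0 0 0" --pt "0 0 0" --pt "0 0 0" --roll '[0,0,0,0,0,0]' --claw '[0.02,0.02,0.02,0.02,0.02,0.02]'

```text
clock: 11.18
position: [458.1, -224.5, 198.0]
ee_rot: [0.758, -0.653, 0.001, -0.0]
contact_force: [-1.1, 0.4, 5.9]
gripper_width: 28.3
grasp_force: 58.9
```

>>> carry_out --pt "0 0 -0.02" --pt "0 0 -0.06" --pt "0 0 -0.1" --pt "0 0 -0.1" --pt "0 0 -0.1" --roll '[0,0,0,0,0]' --claw '[0.02,0.02,0.02,0.02,0.02]'

```text
clock: 11.8
position: [457.2, -224.2, 296.6]
ee_rot: [0.757, -0.653, -0.001, 0.0]
contact_force: [0.2, -0.9, -0.9]
gripper_width: 28.3
grasp_force: 59.2
```

```bash
python3 go.py 561.9 323.8 298 175.9
```

```text
t 11.8 slide [-0.5267 -0.1841 -0.0011] roll 12.55 tilt [-0.001  0.001 -1.   ] pos [ 457.2 -224.2  296.6] j [-0.14  0.3  -0.42 -0.   -0.85  0.28] w 28.3 F [ 0.2 -0.9 -0.9]
```

>>> carry_out --pt "-0.03 -0.011 -0.005" --pt "-0.08 -0.028 -0.01" --pt "-0.135 -0.047 -0.02" --pt "-0.19 -0.066 -0.02" --pt "-0.245 -0.086 -0.02" --pt "-0.3 -0.105 -0.02" --pt "-0.355 -0.124 -0.02" --pt "-0.4 -0.14 -0.02" --roll '[1,3,5,7,9,11,12,12.5]' --claw '[0.02,0.02,0.02,0.02,0.02,0.02,0.02,0.02]'

```text
clock: 12.8
position: [537.0, 194.0, 315.2]
ee_rot: [-0.682, 0.731, 0.0, -0.002]
contact_force: [0.9, 0.2, -0.1]
gripper_width: 28.7
grasp_force: 59.2
```

```bash
python3 go.py 561.9 323.8 315 175.9
```

```text
t 12.8 slide [-0.1312 -0.0158 -0.0002] roll 0.11 tilt [-0.003 -0.002 -1.   ] pos [537.  194.  315.2] j [ 0.63  0.37 -0.25 -0.   -0.95 -0.7 ] w 28.7 F [ 0.9  0.2 -0.1]
```

>>> carry_out --pt "-0.05 -0.006 0" --pt "-0.1 -0.012 0" --pt "-0.131 -0.016 0" --pt "-0.131 -0.016 0" --pt "-0.131 -0.016 0" --roll '[0,0,0,0,0]' --claw '[0.02,0.02,0.02,0.02,0.02]'

```text
clock: 13.42
position: [562.1, 320.9, 315.4]
ee_rot: [-0.682, 0.732, 0.0, -0.002]
contact_force: [-0.2, 0.4, 0.1]
gripper_width: 28.4
grasp_force: 59.2
```

```bash
python3 go.py 561.9 323.8 200 175.9
```

```text
t 13.43 slide [-0.0032  0.      0.1154] roll 0.07 tilt [-0.003 -0.002 -1.   ] pos [562.1 320.9 315.4] j [ 0.77  0.49 -0.05 -0.   -1.03 -0.84] w 28.4 F [-0.2  0.4  0.1]
```

>>> carry_out --pt "-0.003 0 0.03" --pt "-0.003 0 0.065" --pt "-0.003 0 0.1" --pt "-0.003 0 0.112" --pt "-0.003 0 0.115" --pt "-0.003 0 0.115" --roll '[0,0,0,0,0,0]' --claw '[0.02,0.02,0.02,0.02,0.02,0.02]'

```text
clock: 14.18
position: [563.1, 324.5, 203.6]
ee_rot: [-0.682, 0.731, -0.0, 0.001]
contact_force: [0.4, -0.4, -0.3]
gripper_width: 28.8
grasp_force: 59.2
```

>>> carry_out --pt "0 0 0.001" --pt "0 0 0.002" --pt "0 0 0.002" --roll '[0,0,0]' --claw '[0.02,0.02,0.02]'

```text
clock: 14.55
position: [562.6, 324.5, 200.6]
ee_rot: [-0.682, 0.731, 0.0, 0.0]
contact_force: [-1.0, -0.7, 0.0]
gripper_width: 28.7
grasp_force: 59.2
```

>>> carry_out --pt "0 0 0.001" --pt "0 0 0.002" --pt "0 0 0.0025" --pt "0 0 0.0025" --roll '[0,0,0,0]' --claw '[0.02,0.02,0.02,0.02]'

```text
clock: 15.05
position: [562.6, 324.5, 198.1]
ee_rot: [-0.682, 0.731, -0.0, 0.0]
contact_force: [-1.4, -0.3, 2.3]
gripper_width: 28.4
grasp_force: 59.4
```

>>> carry_out --pt "0 0 0.0005" --pt "0 0 0.0005" --roll '[0,0]' --claw '[0.02,0.02]'

```text
clock: 15.3
position: [562.6, 324.5, 198.1]
ee_rot: [-0.682, 0.731, -0.0, 0.0]
contact_force: [-2.2, -0.5, 4.8]
gripper_width: 28.9
grasp_force: 59.5
```

>>> carry_out --pt "0 0 0" --pt "0 0 0" --pt "0 0 0" --pt "0 0 0" --pt "0 0 -0.03" --pt "0 0 -0.07" --pt "0 0 -0.11" --pt "0 0 -0.11" --roll '[0,0,0,0,0,0,0,0]' --claw '[0.075,0.075,0.075,0.075,0.075,0.075,0.075,0.075]'

```text
clock: 16.3
position: [563.4, 325.0, 311.7]
ee_rot: [-0.682, 0.731, -0.0, 0.004]
contact_force: [-0.5, -0.3, -0.4]
gripper_width: 74.9
grasp_force: 0.0
```

```bash
python3 go.py 470 -271.8 305 188.5
```

```text
t 16.3 slide [0.6019 0.0517 0.0029] roll -12.48 tilt [ 0.007  0.005 -1.   ] pos [563.4 325.  311.7] j [ 0.77  0.5  -0.05  0.   -1.01 -0.84] w 74.9 F [-0.5 -0.3 -0.4]
```

>>> carry_out --pt "0.035 0.003 0" --pt "0.09 0.008 0" --pt "0.15 0.013 0" --pt "0.21 0.018 0" --pt "0.27 0.023 0" --pt "0.33 0.028 0" --pt "0.39 0.033 0" --pt "0.45 0.039 0" --roll '[-1,-3,-5,-7,-9,-11,-12,-12.5]' --claw '[0.085,0.085,0.085,0.085,0.085,0.085,0.085,0.085]'

```text
clock: 17.3
position: [491.4, -123.5, 306.7]
ee_rot: [0.758, -0.653, -0.0, 0.0]
contact_force: [1.0, -0.2, 0.3]
gripper_width: 85.2
grasp_force: 0.0
```

```bash
python3 go.py 470 -271.8 305 188.5
```

```text
t 17.3 slide [0.1435 0.0432 0.0017] roll 0.02 tilt [-0.001  0.    -1.   ] pos [ 491.4 -123.5  306.7] j [ 0.07  0.28 -0.42 -0.   -0.87  0.07] w 85.2 F [ 1.  -0.2  0.3]
```

>>> carry_out --pt "0.05 0.015 0" --pt "0.1 0.03 0" --pt "0.143 0.043 0" --pt "0.143 0.043 0" --pt "0.143 0.043 0" --roll '[0,0,0,0,0]' --claw '[0.085,0.085,0.085,0.085,0.085]'

```text
clock: 17.92
position: [470.4, -269.4, 306.6]
ee_rot: [0.757, -0.653, -0.001, 0.0]
contact_force: [-0.4, 0.2, -1.4]
gripper_width: 85.0
grasp_force: 0.0
```

```bash
python3 go.py 470 -271.8 197 188.5
```

```text
t 17.93 slide [0.0024 0.0007 0.1096] roll -0.06 tilt [-0.001  0.001 -1.   ] pos [ 470.4 -269.4  306.6] j [-0.22  0.34 -0.33 -0.   -0.9   0.37] w 85.0 F [-0.4  0.2 -1.4]
```

>>> carry_out --pt "0.002 0.001 0.02" --pt "0.002 0.001 0.055" --pt "0.002 0.001 0.09" --pt "0.002 0.001 0.109" --pt "0.002 0.001 0.109" --pt "0.002 0.001 0.109" --roll '[0,0,0,0,0,0]' --claw '[0.085,0.085,0.085,0.085,0.085,0.085]'

```text
clock: 18.68
position: [470.7, -271.0, 199.1]
ee_rot: [0.758, -0.652, 0.001, -0.0]
contact_force: [0.6, 0.7, 0.2]
gripper_width: 84.9
grasp_force: 0.0
```

>>> carry_out --pt "0 0 0" --pt "0 0 0" --pt "0 0 0" --pt "0 0 0" --pt "0 0 0" --pt "0 0 0" --roll '[0,0,0,0,0,0]' --claw '[0.02,0.02,0.02,0.02,0.02,0.02]'

```text
clock: 19.42
position: [470.4, -271.8, 198.9]
ee_rot: [0.758, -0.653, 0.001, -0.0]
contact_force: [-0.8, 0.5, 5.5]
gripper_width: 28.2
grasp_force: 59.1
```

>>> carry_out --pt "0 0 -0.02" --pt "0 0 -0.06" --pt "0 0 -0.1" --pt "0 0 -0.12" --pt "0 0 -0.12" --roll '[0,0,0,0,0]' --claw '[0.02,0.02,0.02,0.02,0.02]'

```text
clock: 20.05
position: [470.2, -271.7, 319.3]
ee_rot: [0.757, -0.653, 0.001, -0.001]
contact_force: [0.1, 0.2, -1.0]
gripper_width: 28.4
grasp_force: 59.2
```

```bash
python3 go.py 558.3 273.9 317 175.9
```

```text
t 20.05 slide [-0.5266 -0.1675  0.0023] roll 12.57 tilt [ 0.003 -0.    -1.   ] pos [ 470.2 -271.7  319.3] j [-0.23  0.33 -0.32 -0.   -0.93  0.37] w 28.4 F [ 0.1  0.2 -1. ]
```

>>> carry_out --pt "-0.03 -0.01 0" --pt "-0.08 -0.025 0" --pt "-0.135 -0.043 0" --pt "-0.19 -0.06 0" --pt "-0.245 -0.078 0" --pt "-0.3 -0.095 0" --pt "-0.355 -0.113 0" --pt "-0.4 -0.127 0" --roll '[1,3,5,7,9,11,12,12.5]' --claw '[0.02,0.02,0.02,0.02,0.02,0.02,0.02,0.02]'

```text
clock: 21.05
position: [536.3, 144.8, 316.1]
ee_rot: [-0.682, 0.731, 0.001, -0.002]
contact_force: [0.6, -0.9, -0.7]
gripper_width: 28.5
grasp_force: 59.2
```

```bash
python3 go.py 558.3 273.9 317 175.9
```

```text
t 21.05 slide [-0.1303 -0.013  -0.0011] roll 0.1 tilt [-0.003 -0.001 -1.   ] pos [536.3 144.8 316.1] j [ 0.56  0.35 -0.29 -0.   -0.94 -0.62] w 28.5 F [ 0.6 -0.9 -0.7]
```

>>> carry_out --pt "-0.05 -0.005 0" --pt "-0.1 -0.01 0" --pt "-0.13 -0.013 0" --pt "-0.13 -0.013 0" --pt "-0.13 -0.013 0" --roll '[0,0,0,0,0]' --claw '[0.02,0.02,0.02,0.02,0.02]'

```text
clock: 21.68
position: [558.3, 271.0, 316.5]
ee_rot: [-0.682, 0.732, 0.0, -0.002]
contact_force: [-0.3, -0.6, -1.7]
gripper_width: 28.3
grasp_force: 59.2
```

```bash
python3 go.py 558.3 273.9 201 175.9
```

```text
t 21.68 slide [-3.200e-03 -1.000e-04  1.154e-01] roll 0.06 tilt [-0.003 -0.002 -1.   ] pos [558.3 271.  316.5] j [ 0.71  0.45 -0.12 -0.   -1.   -0.78] w 28.3 F [-0.3 -0.6 -1.7]
```

>>> carry_out --pt "-0.003 0 0.03" --pt "-0.003 0 0.065" --pt "-0.003 0 0.1" --pt "-0.003 0 0.112" --pt "-0.003 0 0.117" --pt "-0.003 0 0.117" --pt "-0.003 0 0.117" --roll '[0,0,0,0,0,0,0]' --claw '[0.02,0.02,0.02,0.02,0.02,0.02,0.02]'

```text
clock: 22.55
position: [559.3, 274.7, 202.7]
ee_rot: [-0.682, 0.731, -0.0, 0.001]
contact_force: [0.4, 0.3, 0.2]
gripper_width: 28.5
grasp_force: 59.2
```

>>> carry_out --pt "0 0 0.001" --pt "0 0 0.002" --pt "0 0 0.002" --roll '[0,0,0]' --claw '[0.02,0.02,0.02]'

```text
clock: 22.92
position: [558.9, 274.5, 199.3]
ee_rot: [-0.682, 0.731, 0.0, -0.0]
contact_force: [-0.2, 0.0, -0.6]
gripper_width: 28.5
grasp_force: 59.2
```

>>> carry_out --pt "0 0 0.001" --pt "0 0 0.0015" --pt "0 0 0.0015" --roll '[0,0,0]' --claw '[0.02,0.02,0.02]'

```text
clock: 23.3
position: [559.0, 274.6, 199.0]
ee_rot: [-0.682, 0.731, -0.0, 0.0]
contact_force: [-2.4, -0.3, 5.9]
gripper_width: 28.6
grasp_force: 59.5
```

On the floor (5.9 N). Release, then fetch blue.

>>> carry_out --pt "0 0 0" --pt "0 0 0" --pt "0 0 0" --pt "0 0 0" --pt "0 0 -0.03" --pt "0 0 -0.07" --pt "0 0 -0.11" --pt "0 0 -0.11" --roll '[0,0,0,0,0,0,0,0]' --claw '[0.075,0.075,0.075,0.075,0.075,0.075,0.075,0.075]'

```text
clock: 24.3
position: [559.8, 275.0, 311.9]
ee_rot: [-0.682, 0.731, -0.001, 0.004]
contact_force: [0.8, -0.5, -0.0]
gripper_width: 75.2
grasp_force: 0.0
```

```bash
python3 go.py 473 -323.3 305 188.5
```

```text
t 24.3 slide [0.6029 0.045  0.0035] roll -12.48 tilt [ 0.007  0.005 -1.   ] pos [559.8 275.  311.9] j [ 0.72  0.46 -0.12  0.   -0.98 -0.79] w 75.2 F [ 0.8 -0.5 -0. ]
```

>>> carry_out --pt "0.035 0.003 0" --pt "0.09 0.007 0" --pt "0.15 0.011 0" --pt "0.21 0.016 0" --pt "0.27 0.02 0" --pt "0.33 0.025 0" --pt "0.39 0.029 0" --pt "0.45 0.034 0" --roll '[-1,-3,-5,-7,-9,-11,-12,-12.5]' --claw '[0.085,0.085,0.085,0.085,0.085,0.085,0.085,0.085]'

```text
clock: 25.3
position: [492.8, -173.8, 307.1]
ee_rot: [0.758, -0.653, -0.0, 0.0]
contact_force: [1.3, -0.3, -0.2]
gripper_width: 84.8
grasp_force: 0.0
```

```bash
python3 go.py 473 -323.3 305 188.5; python3 -c "
from h import *
p=get_image('scene');cv2.imwrite('pics/p3.png',p['img'][...,::-1])"
```

```text
t 25.3 slide [0.1449 0.0417 0.0021] roll 0.01 tilt [-0.001  0.    -1.   ] pos [ 492.8 -173.8  307.1] j [-0.03  0.31 -0.38 -0.   -0.89  0.18] w 84.8 F [ 1.3 -0.3 -0.2]
```

View pics/p3.png

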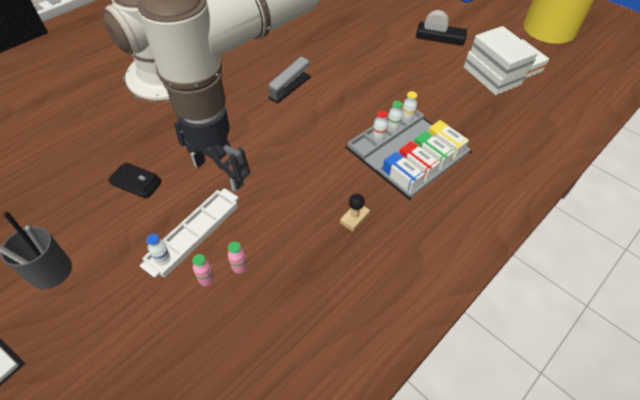

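Red (380,125), green (396,115) and yellow (410,105) stand upright in their wells. Blue is still in the rack at (157,250), and the stamp hasn't moved.

>>> carry_out --pt "0.05 0.014 0" --pt "0.1 0.029 0" --pt "0.145 0.042 0" --pt "0.145 0.042 0" --pt "0.145 0.042 0" --roll '[0,0,0,0,0]' --claw '[0.085,0.085,0.085,0.085,0.085]'

```text
clock: 25.98
position: [473.1, -321.4, 306.9]
ee_rot: [0.757, -0.653, -0.001, 0.0]
contact_force: [-0.5, 0.5, -0.1]
gripper_width: 84.9
grasp_force: 0.0
```

```bash
python3 go.py 473 -323.3 197 188.5
```

```text
t 25.98 slide [0.002  0.0002 0.1099] roll -0.06 tilt [-0.001  0.001 -1.   ] pos [ 473.1 -321.4  306.9] j [-0.31  0.38 -0.26 -0.   -0.93  0.46] w 84.9 F [-0.5  0.5 -0.1]
```

>>> carry_out --pt "0.002 0 0.02" --pt "0.002 0 0.055" --pt "0.002 0 0.09" --pt "0.002 0 0.11" --pt "0.002 0 0.11" --pt "0.002 0 0.11" --roll '[0,0,0,0,0,0]' --claw '[0.085,0.085,0.085,0.085,0.085,0.085]'

```text
clock: 26.72
position: [474.4, -323.0, 198.7]
ee_rot: [0.758, -0.652, 0.001, -0.0]
contact_force: [0.0, 0.0, -0.0]
gripper_width: 84.7
grasp_force: 0.0
```

>>> carry_out --pt "0 0 0" --pt "0 0 0" --pt "0 0 0" --pt "0 0 0" --pt "0 0 0" --pt "0 0 0" --roll '[0,0,0,0,0,0]' --claw '[0.02,0.02,0.02,0.02,0.02,0.02]'

```text
clock: 27.48
position: [474.0, -323.8, 198.5]
ee_rot: [0.758, -0.653, 0.001, -0.0]
contact_force: [-0.6, -0.3, 5.6]
gripper_width: 28.4
grasp_force: 59.1
```

>>> carry_out --pt "0 0 -0.02" --pt "0 0 -0.06" --pt "0 0 -0.1" --pt "0 0 -0.12" --pt "0 0 -0.12" --roll '[0,0,0,0,0]' --claw '[0.02,0.02,0.02,0.02,0.02]'

```text
clock: 28.1
position: [473.7, -323.6, 318.8]
ee_rot: [0.757, -0.653, 0.001, -0.001]
contact_force: [-0.5, -0.5, -0.7]
gripper_width: 28.3
grasp_force: 59.2
```

```bash
python3 go.py 551.2 174.2 317 175.9
```

```text
t 28.1 slide [-0.481  -0.1499  0.0017] roll 12.57 tilt [ 0.003 -0.001 -1.   ] pos [ 473.7 -323.6  318.8] j [-0.32  0.37 -0.24 -0.   -0.95  0.47] w 28.3 F [-0.5 -0.5 -0.7]
```

>>> carry_out --pt "-0.03 -0.009 0" --pt "-0.08 -0.025 0" --pt "-0.135 -0.042 0" --pt "-0.19 -0.059 0" --pt "-0.245 -0.076 0" --pt "-0.3 -0.093 0" --pt "-0.355 -0.111 0" --pt "-0.4 -0.125 0" --roll '[1,3,5,7,9,11,12,12.5]' --claw '[0.02,0.02,0.02,0.02,0.02,0.02,0.02,0.02]'

```text
clock: 29.1
position: [537.9, 92.5, 315.7]
ee_rot: [-0.682, 0.731, 0.001, -0.002]
contact_force: [-0.5, -0.4, -0.5]
gripper_width: 28.5
grasp_force: 59.2
```

```bash
python3 go.py 551.2 174.2 317 175.9
```

```text
t 29.1 slide [-0.0824 -0.0076 -0.0014] roll 0.11 tilt [-0.003 -0.001 -1.   ] pos [537.9  92.5 315.7] j [ 0.47  0.33 -0.31 -0.   -0.93 -0.54] w 28.5 F [-0.5 -0.4 -0.5]
```

>>> carry_out --pt "-0.04 -0.004 0" --pt "-0.082 -0.008 0" --pt "-0.082 -0.008 0" --pt "-0.082 -0.008 0" --roll '[0,0,0,0]' --claw '[0.02,0.02,0.02,0.02]'

```text
clock: 29.6
position: [551.5, 171.3, 316.0]
ee_rot: [-0.682, 0.732, 0.001, -0.002]
contact_force: [0.5, 0.2, -0.4]
gripper_width: 28.3
grasp_force: 59.2
```

```bash
python3 go.py 551.2 174.2 201 175.9
```

```text
t 29.6 slide [-3.10e-03  1.00e-04  1.15e-01] roll 0.07 tilt [-0.003 -0.002 -1.   ] pos [551.5 171.3 316. ] j [ 0.58  0.38 -0.23 -0.   -0.96 -0.65] w 28.3 F [ 0.5  0.2 -0.4]
```

>>> carry_out --pt "-0.003 0 0.03" --pt "-0.003 0 0.065" --pt "-0.003 0 0.1" --pt "-0.003 0 0.112" --pt "-0.003 0 0.117" --pt "-0.003 0 0.117" --pt "-0.003 0 0.117" --roll '[0,0,0,0,0,0,0]' --claw '[0.02,0.02,0.02,0.02,0.02,0.02,0.02]'

```text
clock: 30.48
position: [552.6, 174.9, 202.0]
ee_rot: [-0.682, 0.731, -0.0, 0.001]
contact_force: [0.0, -0.7, -0.1]
gripper_width: 28.6
grasp_force: 59.2
```

>>> carry_out --pt "0 0 0.001" --pt "0 0 0.002" --pt "0 0 0.002" --roll '[0,0,0]' --claw '[0.02,0.02,0.02]'

```text
clock: 30.85
position: [552.2, 174.7, 198.8]
ee_rot: [-0.682, 0.731, 0.0, 0.0]
contact_force: [0.1, -0.5, 0.4]
gripper_width: 28.6
grasp_force: 59.2
```

>>> carry_out --pt "0 0 0.001" --pt "0 0 0.0013" --pt "0 0 0.0013" --roll '[0,0,0]' --claw '[0.02,0.02,0.02]'

```text
clock: 31.22
position: [552.2, 174.8, 198.5]
ee_rot: [-0.682, 0.731, -0.0, 0.0]
contact_force: [-2.2, 1.4, 5.9]
gripper_width: 28.6
grasp_force: 59.5
```

>>> carry_out --pt "0 0 0" --pt "0 0 0" --pt "0 0 0" --pt "0 0 0" --pt "0 0 -0.03" --pt "0 0 -0.07" --pt "0 0 -0.11" --pt "0 0 -0.12" --roll '[0,0,0,0,0,0,0,0]' --claw '[0.075,0.075,0.075,0.075,0.075,0.075,0.075,0.075]'

```text
clock: 32.22
position: [552.7, 175.0, 320.6]
ee_rot: [-0.682, 0.731, -0.001, 0.003]
contact_force: [0.8, -0.1, 0.2]
gripper_width: 75.0
grasp_force: 0.0
```

>>> carry_out --pt "0.05 0 0" --pt "0.1 0 0" --pt "0.15 0 0" --pt "0.2 0 0" --pt "0.2 0 0" --pt "0.2 0 0" --roll '[0,0,0,0,0,0]' --claw '[0.075,0.075,0.075,0.075,0.075,0.075]'

```text
clock: 32.98
position: [538.1, -24.9, 316.9]
ee_rot: [-0.682, 0.732, 0.0, -0.0]
contact_force: [-0.2, -0.3, -0.9]
gripper_width: 74.7
grasp_force: 0.0
```

Run:
```python
from h import *
a=np.radians(-4.1);R=np.array([[np.cos(a),np.sin(a)],[-np.sin(a),np.cos(a)]])
for c in("top","scene"):
    p=get_image(c);P=cloud(p);ok=p["z_map"]>0;X,Y,Z=P[...,0],P[...,1],P[...,2]
    if c=="top": cv2.imwrite("pics/end.png",cv2.resize(p["img"][110:250,120:320,::-1],None,fx=4,fy=4))
    o=np.array([677.5,240.8] if c=="top" else [674.1,239.9])
    for k in HUE:
        m=colmask(p,k)&ok&(abs(X-556)<50)&(abs(Y-249)<120)&(Z>66)
        print(c,k,m.sum(),(R@(P[m][:,:2].mean(0)-o)).round(1),P[m][:,2].max().round(1))
```

```text
<stdin>:9: RuntimeWarning: Mean of empty slice.
  ret = um.true_divide(
Traceback (most recent call last):
ValueError: zero-size array to reduction operation maximum which has no identity
```

View pics/end.png

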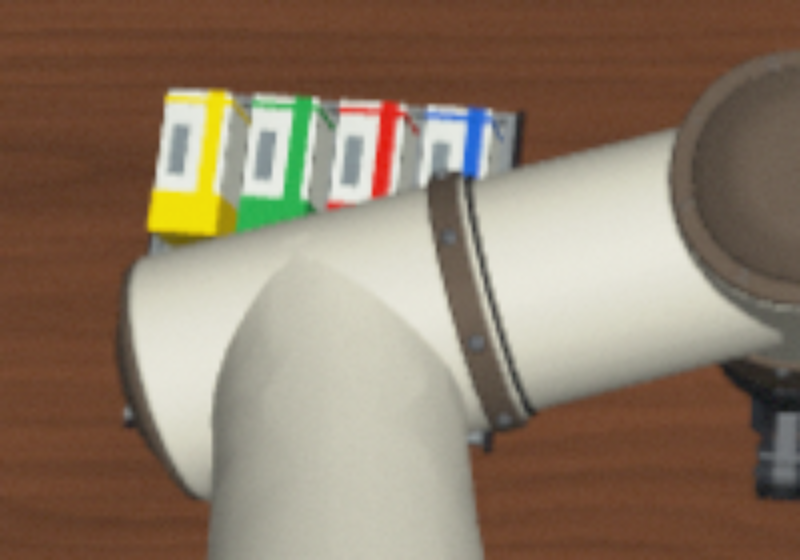

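The arm hides the wells from the top camera, so I'll use the scene camera only.

Run:
```python
from h import *
a=np.radians(-4.1);R=np.array([[np.cos(a),np.sin(a)],[-np.sin(a),np.cos(a)]])
p=get_image("scene");P=cloud(p);ok=p["z_map"]>0;X,Y,Z=P[...,0],P[...,1],P[...,2]
cv2.imwrite("pics/end2.png",cv2.resize(p["img"][70:220,310:510,::-1],None,fx=4,fy=4))
for k in HUE:
    m=colmask(p,k)&ok&(abs(X-556)<50)&(abs(Y-249)<120)&(Z>66)
    print(k,m.sum(),(R@(P[m][:,:2].mean(0)-[674.1,239.9])).round(1) if m.any() else "",P[m][:,2].max().round(1) if m.any() else "")
```

```text
red 57 [-119.3  -24.4] 82.7
yellow 50 [-119.4   75.6] 81.5
green 30 [-119.3   23.5] 82.4
blue 49 [-118.7  -75.7] 82.6
```

View pics/end2.png

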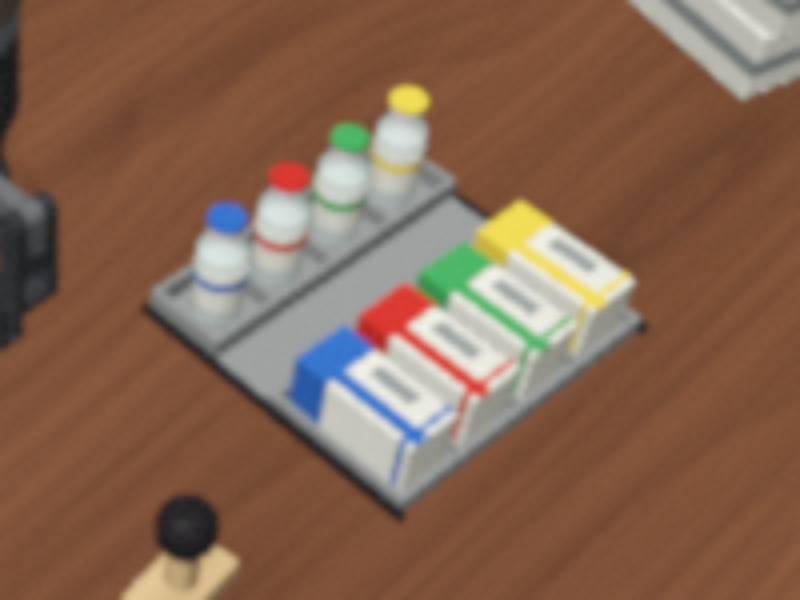

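All four vials stand upright in their wells, blue (220,260), red (282,225), green (340,185), yellow (400,145), each within 2 mm of its well's centre. The stamp is where it was.

```bash
python3 -c "
from bench import *
print(job_done())"
```

```text
the job is handed in; nothing more can be done
None
```

All four vials stand upright in the wells in front of their matching cartons, each measured within about 2 mm of its well's centre, the stamp was left where it stood, and the job was handed in at about 33 s.

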